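# Snap the lid shut on a prep pan

### The job

The snap lid on the steel pan is not properly closed: parts of its rim still stand up. With closed fingertips press down every rim section that stands up until it clicks and all four sides lie flat on the pan. Do not grasp or lift the pan or the lid, keep the pan standing about where it is, and leave the things around it alone.

Things in the scene. Friction and masses are not known exactly. Their poses are not given: they have to be found in the camera images.
- pan: Loose rectangular steel insert pan, full, 0.9 kg, 108 (x) x 176 (y) x 65 mm high, with a grey plastic snap lid on it (114 x 182 mm). Origin: centre of its underside, on the table; +x is the side of its back rim section, +y that of its left one, z up. It can slide and turn if pushed sideways; a press straight down on a rim section does not tip it.
- lid_top (a point): Centre of the lid's flat top, 69.5 mm above the table; axes as the pan's. The top of a rim section that is shut is level with it. Fixed heat lamps hang with their lower edges 0.45 m above the table, beyond and to the left of the pan: keep wrist and arm clear of them.
- rim_front_press (a point): Point to press on the front rim section (the pan's -x side, 110 mm long along the pan's y): on its upper face at mid-length, 26 mm out from its hinge line, 49 mm from the lid's centre when shut. Moves with the section. Site x points outward, away from the lid's centre, along the section's upper face; z is normal to that face.
- rim_back_press (a point): The same on the back rim section (the pan's +x side, 110 mm long), 49 mm from the lid's centre when shut; axes alike.
- rim_left_press (a point): The same on the left rim section (the pan's +y side, 42 mm long), 83 mm from the lid's centre when shut; axes alike.
- rim_right_press (a point): The same on the right rim section (the pan's -y side, 42 mm long), 83 mm from the lid's centre when shut; axes alike.
- rim_front (a joint): Angle of the front rim section (34 mm deep, 4 mm thick plate with a small skirt, hinged along its inner edge to the flat middle of the lid): 0 shut and flush, about 0.34 rad open (its outer edge then stands 11 mm higher). A spring catch under it holds it either open or shut: pressed at its press point it yields at some 5 N and snaps shut by itself once below 0.2 rad; let go earlier, it springs up again. Pressing a shut section does no harm. Always open at the start.
- rim_back (a joint): The same for the back section. It may be open or already shut at the start.
- rim_left (a joint): The same for the left section. It may be open or already shut at the start.
- rim_right (a joint): The same for the right section. Always open at the start.
- ramekin: Bystander: white ribbed ramekin, 68 mm across, 37 mm high, loose on the table to the left of the pan. Origin at the centre of its underside.
- timer: Bystander: round wind-up kitchen timer, 62 mm across, 44 mm high, loose, off the back left corner of the pan. Origin at the centre of its underside.
- mill: Bystander: small glass mill with a grey cap, 44 mm across, 90 mm high, loose, behind the pan. Origin at the centre of its underside.
- spice: Bystander: spice jar with a pale cap, 47 mm across, 98 mm high, loose, behind the pan. Origin at the centre of its underside.

How it is judged (in metres and radians):
At the end, for the whole second after the job is handed in: All four rim sections are shut (each below 0.06 rad, that is within 2 mm of flush), and the pan stands upright at rest on the table within 40 mm of where it was (value of joint each of rim_front, rim_back, rim_left, rim_right below 0.06 rad and distance of pan from where it was at the start of the episode below 0.04 m and angle between pan's own z axis and vertical below 0.05 rad and height (world z) of pan below 0.005 m and linear speed of pan below 0.02 m/s); the robot touches nothing.
It fails at once if the pan is lifted or tipped up (height (world z) of pan above 0.012 m or angle between pan's own z axis and vertical above 0.15 rad).
It fails at once if the pan is pushed more than 60 mm from its place (distance of pan from where it was at the start of the episode above 0.06 m).
It fails at once if a thing beside the pan is moved by more than 30 mm, or lifted or tipped over (distance of any of ramekin, timer, mill, spice from where it was at the start of the episode above 0.03 m or angle between any of mill, spice's own z axis and vertical above 0.5 rad).
It also fails if it takes over 51 s, if anything falls off the work surface, if the arm or the gripper's body presses on something with over 40 N, if the wrist force passes 120 N, or if a joint passes its speed limit or range.

### The arm

A 6-joint arm with a two-finger parallel gripper is mounted at the origin on a cart in front of the work surface, level with it; the furniture and walls round the work are solid. World frame = base frame: x ahead of the robot, y to its left, z up, the work surface at z = 0. Lengths are in mm, angles in rad, forces in N, time in s.
With the tool pointing down it reaches from about 425 to 950 mm from the base axis. Payload 14.7 kg.
Tool frame: the origin (TCP) lies at the very end of the fingers, on their centre line; the grasp point (between the pads) lies 19 mm behind it (env.grip_depth is the distance from the TCP to the grasp point, in mm); z points along the fingers, x is the direction in which the jaws open and shut, and the axes are right-handed (so a half turn about z gives the same grasp; the last joint's range is limited). The gripper opens to 85 mm and grips with 20 to 120 N. Pads are 22 mm wide; open, the fingers measure 114 mm over their backs; the gripper's body (76 mm by 85 mm) begins 54 mm behind the grasp point. The pads swing forward as they close: fully open they stand 13 mm farther back than shut.
Start: joints at [-1.305, 0.48, 1.596, -0, 1.065, -0.047], TCP at [200.037, -618.448, 231.297] pointing down, gripper open.
Joint ranges: [-2.75, 2.75], [-0.82, 2.05], [0.23, 2.67], [-1.56, 4.7], [0.09, 2.69], [-2.92, 2.92]. Speed limits (rad/s): [1.89, 1.89, 2.39, 3.01, 3.01, 3.01].

### API

Orientations are given as a unit quaternion [w, x, y, z].
In Python, from cell import env, get_image gives the robot as it stands. The module is installed in compiled form; this text tells all that it offers.
- The arm moves only by the tool carry_out, never from a script. Its argument "plan" is one flat list of numbers, 7 for each row, row after row: the turn, a rotation vector about the tool's x, y, z in rad, then the shift along the tool's x, y, z in m, then the closure, from 0 (fully open) to 1 (shut). A call has 1 to 20 rows; each row shifts and turns the pose as measured when the row begins, along the tool's axes as they then stand; what a row does not reach is not made up. A row lasts 1/8 s, in which the tool goes at most 62.5 mm and 10.7 degrees, less where a joint would pass 70% of its speed; a pose out of reach is approached as far as the arm can. A call is refused whole if a number of a shift passes 0.0625 or a number of a turn 0.188, either way. A call with a gripper value outside its range is refused whole. The fingers move at their own pace and stop on an object; "squeeze" is the grip in N (left out, the last holds). Time passes only in rows, so rows that do not move let the fingers close. It gives the time, the measured TCP pose, the force and the opening at its end, in the units of the state.
- env.sense(): the state, without advancing time (a new reading comes with each control period).
- get_image(name): name is "side" or "top" or "wrist"; returns a dict with "img" (480x640x3 uint8, blue, green, red), "depth" (480x640 float32, mm along the optical axis (not along the pixel's ray), 0 where there is no reading), "intrinsics" (3x3 intrinsics, pixels), "world_to_cam" (4x4, takes a point from world to camera coordinates). Camera axes: x right, y up, looking along -z (the intrinsics and any distortion apply to the point x, -y, -z); pixel columns grow to the right and rows downward; lengths in mm; the calibration is good to about 2 mm. A picture is of the moment at which its call begins.
- env.hand_in(): hands the job in, once; it reports no verdict.
The state is a dict: "time_s": time; "qpos": joint angles; "qvel": joint speeds; "joint_torque": joint torques, N m; "ee_pos": TCP position; "tool_rot": TCP orientation; "contact_force": force on the tool from outside, world axes, zero at the start; "ft_torque": the same for the moment, N m; "width": finger opening in mm.
Only numpy, scipy, OpenCV 4.12 (cv2) and the standard library are available. Lean on these libraries where they do the work, as an engineer would, in place of code of your own. Each camera call takes 0.05 s, during which the arm holds its last target. There are 200 camera calls.

## Working session

There is one attempt and no reset: what is moved stays moved. The work goes in short steps, Python scripts to look and compute and a tool call to move; the robot and the scene stay as the last step left them, time stands still between calls to the robot, and variables do not carry over. Pictures are saved under pics/ and viewed, about 8 in all and at most 12, crops included, and the job is handed in when it is done.

Besides the shell and the picture viewer there is one more tool, called as a command line: name --argument value ..., lists and objects as JSON in quotes. carry_out: Moves the arm, as the interface text tells. Its arguments: {"type":"object","properties":{"plan":{"type":"array"},"squeeze":{"type":"number"}},"required":["plan"]}

```bash
mkdir -p pics
cat > h.py <<'E'
import numpy as np, cv2
from cell import env, get_image
def pts(d):
    K=d["intrinsics"];z=d["depth"];v,u=np.mgrid[0:480,0:640]
    P=np.stack([(u-K[0,2])/K[0,0]*z,-(v-K[1,2])/K[1,1]*z,-z,np.ones_like(z)],-1)
    W=P@np.linalg.inv(d["world_to_cam"]).T
    W=W[...,:3].copy();W[z<=0]=np.nan
    return W
E
python3 - <<'E'
from h import *
s=env.sense();print(s["ee_pos"],s["tool_rot"],s["width"],s["time_s"],s["contact_force"])
for n in("top","side"):
    d=get_image(n);cv2.imwrite(f"pics/{n}0.png",d["img"]);np.savez(f"pics/{n}0.npz",**d)
    W=pts(d);print(n,np.linalg.inv(d["world_to_cam"])[:3,3])
    for v in range(40,480,80):print([tuple(np.round(W[v,u]).tolist()) for u in range(40,640,112)])
E
```

```text
[ 199.91827212 -618.03507081  230.67201747] [-3.92075567e-04  8.08617496e-01 -5.88334387e-01 -4.90097974e-04] 85.38377793003497 0.0 [-0.19502595 -0.14561702 -0.5341878 ]
top [ 370.44100598 -118.81534466 1021.33452085]
[(632.0, 107.0, 567.0), (628.0, 12.0, 571.0), (875.0, -42.0, 131.0), (669.0, -182.0, 491.0), (926.0, -442.0, 28.0), (914.0, -639.0, 41.0)]
[(733.0, 301.0, 157.0), (603.0, 42.0, 461.0), (790.0, -31.0, -0.0), (777.0, -232.0, 23.0), (783.0, -439.0, -2.0), (789.0, -656.0, -27.0)]
[(611.0, 302.0, 137.0), (643.0, 168.0, 2.0), (635.0, -32.0, 18.0), (636.0, -229.0, -0.0), (642.0, -439.0, -37.0), (618.0, -606.0, 41.0)]
[(502.0, 347.0, 21.0), (501.0, 163.0, 2.0), (489.0, -36.0, 70.0), (493.0, -223.0, 1.0), (498.0, -438.0, -74.0), (470.0, -542.0, 142.0)]
[(369.0, 338.0, 22.0), (366.0, 158.0, 2.0), (362.0, -30.0, -0.0), (358.0, -218.0, -0.0), (353.0, -439.0, -115.0), (352.0, -577.0, 38.0)]
[(130.0, 725.0, -863.0), (125.0, 383.0, -854.0), (131.0, 37.0, -764.0), (159.0, -261.0, -515.0), (205.0, -438.0, -152.0), (229.0, -563.0, 40.0)]
side [372.26132088 569.2894222  570.67623291]
[(1010.0, -57.0, 371.0), (1006.0, -332.0, 304.0), (943.0, -759.0, 203.0), (636.0, -829.0, 208.0), (324.0, -1457.0, 75.0), (252.0, 5.0, 440.0)]
[(1009.0, -5.0, 264.0), (1010.0, -280.0, 152.0), (889.0, -592.0, 39.0), (616.0, -789.0, -9.0), (302.0, -761.0, 39.0), (240.0, 54.0, 377.0)]
[(1010.0, 49.0, 148.0), (873.0, -48.0, 113.0), (746.0, -238.0, 20.0), (524.0, -336.0, -0.0), (284.0, -441.0, -22.0), (229.0, 105.0, 316.0)]
[(994.0, 119.0, 38.0), (849.0, 33.0, 1.0), (644.0, 12.0, 32.0), (471.0, -77.0, -1.0), (241.0, -444.0, -256.0), (-331.0, -1324.0, -863.0)]
[(694.0, 368.0, 229.0), (598.0, 342.0, 230.0), (593.0, 142.0, -1.0), (435.0, 97.0, -1.0), (188.0, -437.0, -540.0), (125.0, 18.0, 11.0)]
[(637.0, 432.0, 231.0), (557.0, 408.0, 229.0), (545.0, 261.0, 0.0), (410.0, 220.0, -3.0), (179.0, -196.0, -559.0), (139.0, 144.0, 0.0)]
```

View pics/top0.png

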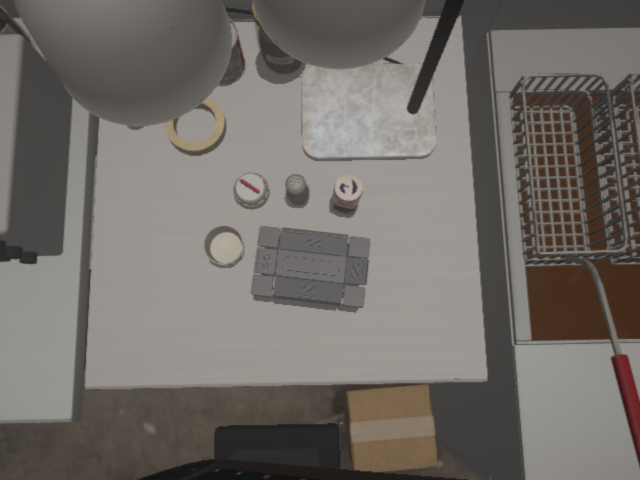

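View pics/side0.png

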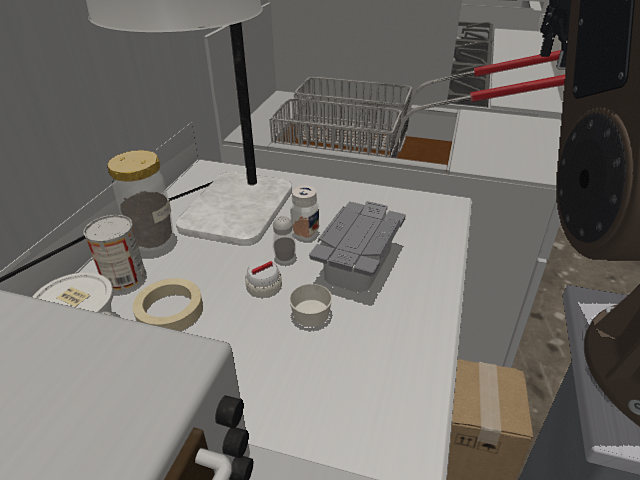

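The top view shows the pan at about (311,267) with its lid spanning (255..369, 228..306). The ramekin is at (225,246), the timer at (251,189), the mill at (296,187) and the spice jar at (347,192). Two lamps fill the top left. I'll measure the lid next.

Run:
```python
from h import *
for n in("top","side"):
    d=dict(np.load(f"pics/{n}0.npz"));W=pts(d)
    m=(W[...,0]>380)&(W[...,0]<620)&(W[...,1]>-180)&(W[...,1]<90)&(W[...,2]>55)&(W[...,2]<95)
    m=cv2.morphologyEx(m.astype(np.uint8),cv2.MORPH_OPEN,np.ones((3,3),np.uint8))
    k,l,st,_=cv2.connectedComponentsWithStats(m);b=1+np.argmax(st[1:,4]);P=W[l==b]
    (c,sz,a)=cv2.minAreaRect(P[:,:2].astype(np.float32));print(n,c,sz,a,len(P))
    a=np.radians(a)
    if sz[0]>sz[1]: a-=np.pi/2   # x axis along short side
    a=(a+np.pi/2)%np.pi-np.pi/2
    ex=np.array([np.cos(a),np.sin(a)]);ey=np.array([-ex[1],ex[0]])
    q=(P[:,:2]-c)@np.c_[ex,ey];print("yaw",a)
    def zz(x0,x1,y0,y1):
        s=(q[:,0]>x0)&(q[:,0]<x1)&(q[:,1]>y0)&(q[:,1]<y1);return round(float(np.median(P[s,2])),1) if s.any() else None
    print("mid",zz(-15,15,-40,40))
    for t in range(24,60,6):print(t,"F",zz(-t-6,-t,-50,50),"B",zz(t,t+6,-50,50))
    for t in range(54,96,6):print(t,"L",zz(-18,18,t,t+6),"R",zz(-18,18,-t-6,-t))
d=dict(np.load("pics/top0.npz"));W=pts(d);m=(W[...,2]>430);
for n in("top","side"):
    W=pts(dict(np.load(f"pics/{n}0.npz")));m=(W[...,2]>400)&(W[...,2]<620)&(W[...,0]>350)
    if m.any():print("lamp",n,np.nanmin(W[m],0),np.nanmax(W[m],0))
K=d["intrinsics"];print(K)
W=pts(d)
for nm,u,v in(("ram",225,246),("timer",251,189),("mill",296,183),("spice",347,185)):print(nm,np.round(W[v,u]))
```

```text
top (511.6241760253906, -104.00546264648438) (167.79066467285156, 116.17417907714844) 82.31124877929688 6731
yaw -0.13419402416800263
mid 70.7
24 F 71.4 B 71.3
30 F 73.8 B 73.4
36 F 76.0 B 75.9
42 F 77.8 B 78.0
48 F 80.0 B 80.3
54 F 76.3 B 77.6
54 L 69.8 R 69.9
60 L 70.0 R 70.0
66 L 70.0 R 72.1
72 L 70.2 R 73.7
78 L 70.0 R 72.5
84 L None R None
90 L None R None
side (512.1735229492188, -102.72471618652344) (167.2355194091797, 115.1217269897461) 82.19237518310547 3935
yaw -0.136268759815229
mid 69.9
24 F 70.5 B 70.2
30 F 73.0 B 72.6
36 F 75.1 B 74.6
42 F 77.1 B 76.5
48 F 79.1 B 78.7
54 F 74.0 B 78.6
54 L 69.2 R 69.2
60 L 69.0 R 68.8
66 L 69.1 R 69.7
72 L 69.3 R 71.4
78 L 65.3 R 72.7
84 L None R None
90 L None R None
lamp top [ 600.42682074 -239.37163771  450.97966934] [737.80027253 136.0069348  612.26197356]
lamp side [ 600.65462392 -175.99594716  400.0017476 ] [1012.7734426   148.82690785  480.10325685]
[[594.11433507   0.         315.81571869]
 [  0.         594.11433507 237.61541773]
 [  0.           0.           1.        ]]
ram [558.  37.   4.]
timer [649. -12.  41.]
mill [644. -90.  90.]
spice [ 637. -173.   97.]
```

carry_out --plan '[0, 0, -0.187, 0, 0, 0, 1, 0, 0, -0.187, 0, 0, 0, 1, 0, 0, -0.187, 0, 0, 0, 1, 0, 0, -0.187, 0, 0, 0, 1, 0, 0, -0.187, 0, 0, 0, 1, 0, 0, -0.187, 0, 0, 0, 1, 0, 0, 0, 0, 0, 0, 1]' --squeeze 20

```text
time_s: 0.98
ee_pos: [199.5, -616.4, 228.0]
tool_rot: [-0.003, 0.998, -0.064, -0.001]
contact_force: [-0.2, 0.4, -0.3]
width: 0.1
```

```bash
cat >> h.py <<'E'
from scipy.spatial.transform import Rotation as Rn
def lid(d,show=True):
    W=pts(d)
    m=(W[...,0]>400)&(W[...,0]<625)&(W[...,1]>-240)&(W[...,1]<30)&(W[...,2]>55)&(W[...,2]<88)
    m=cv2.morphologyEx(m.astype(np.uint8),cv2.MORPH_OPEN,np.ones((3,3),np.uint8))
    k,l,st,_=cv2.connectedComponentsWithStats(m);b=1+np.argmax(st[1:,4]);P=W[l==b]
    (c,sz,a)=cv2.minAreaRect(P[:,:2].astype(np.float32));a=np.radians(a)
    if sz[0]>sz[1]: a-=np.pi/2
    a=(a+np.pi/2)%np.pi-np.pi/2
    ex=np.array([np.cos(a),np.sin(a)]);ey=np.array([-ex[1],ex[0]])
    c=np.array(c);q=(P[:,:2]-c)@np.c_[ex,ey]
    def zz(x0,x1,y0,y1):
        s=(q[:,0]>x0)&(q[:,0]<x1)&(q[:,1]>y0)&(q[:,1]<y1);return round(float(np.median(P[s,2])),1) if s.sum()>5 else None
    print("centre",c,"size",sz,"yaw",a,"mid",zz(-15,15,-40,40))
    for t in (24,36,42,48):print(t,"F",zz(-t-6,-t,-50,50),"B",zz(t,t+6,-50,50))
    for t in (60,72,78,84):print(t,"L",zz(-18,18,t,t+6),"R",zz(-18,18,-t-6,-t))
    return c,ex,ey
def rel(c,ex,ey):
    s=env.sense();p=np.array(s["ee_pos"]);R=Rn.from_quat(np.roll(s["tool_rot"],-1)).as_matrix()
    print("tcp",p,"t",s["time_s"],"F",s["contact_force"],"w",s["width"]);print("R",R.round(3).tolist())
    for n,v in(("front",-49*ex),("back",49*ex),("left",83*ey),("right",-83*ey)):
        t=np.r_[c+v,78];print(n,t.round(1),"tool shift",(R.T@(t-p)).round(1))
E
python3 - <<'E'
from h import *
for n in("side","top"):
    r=lid(dict(np.load(f"pics/{n}0.npz")))
rel(*r)
E
```

```text
centre [ 510.97546387 -111.4618454 ] size (184.87335205078125, 115.1217269897461) yaw -0.13626889297328337 mid 69.9
24 F 70.6 B 70.2
36 F 75.1 B 74.6
42 F 77.2 B 76.5
48 F 79.2 B 78.8
60 L 69.2 R 71.1
72 L 68.9 R 75.4
78 L 69.1 R 77.5
84 L 67.6 R 79.0
centre [ 510.61706543 -111.47119141] size (182.84735107421875, 116.17377471923828) yaw -0.13430494482740452 mid 70.7
24 F 71.4 B 71.3
36 F 76.0 B 75.9
42 F 77.9 B 77.9
48 F 80.2 B 80.3
60 L 70.0 R 72.4
72 L 70.0 R 76.3
78 L 70.1 R 78.7
84 L 70.0 R 79.7
tcp [ 199.46870338 -616.38986504  228.01848662] t 0.975 F [-0.24908237  0.43182942 -0.28052195] w 0.0606745804923265
R [[0.992, -0.128, -0.002], [-0.128, -0.992, 0.006], [-0.002, -0.006, -1.0]]
front [ 462.1 -104.9   78. ] tool shift [ 195.5 -539.9  152.7]
back [ 559.2 -118.    78. ] tool shift [ 293.5 -539.3  152.4]
left [521.7 -29.2  78. ] tool shift [ 245.1 -622.6  153. ]
right [ 499.5 -193.7   78. ] tool shift [ 244.  -456.6  152.1]
```

The size and heights agree with the text. Front, back and right are open; left is already shut. I'll go above the right section first.

carry_out --plan '[0, 0, 0, 0.027, -0.0505, 0, 1, 0, 0, 0, 0.027, -0.0505, 0, 1, 0, 0, 0, 0.027, -0.0505, 0, 1, 0, 0, 0, 0.027, -0.0505, 0, 1, 0, 0, 0, 0.027, -0.0505, 0, 1, 0, 0, 0, 0.027, -0.0505, 0, 1, 0, 0, 0, 0.027, -0.0505, 0, 1, 0, 0, 0, 0.027, -0.0505, 0, 1, 0, 0, 0, 0.027, -0.0505, 0, 1, 0, 0, 0, 0, 0, 0.05, 1, 0, 0, 0, 0, 0, 0.05, 1, 0, 0, 0, 0, 0, 0, 1]'

```text
time_s: 2.48
ee_pos: [518.4, -189.9, 127.8]
tool_rot: [-0.002, 0.995, -0.097, 0.001]
contact_force: [0.2, 0.7, -0.2]
width: -0.0
```

Run:
```python
from h import *
c=np.array([510.8,-111.5]);a=-.135;ex=np.array([np.cos(a),np.sin(a)]);rel(c,ex,np.array([-ex[1],ex[0]]))
cv2.imwrite("pics/side1.png",get_image("side")["img"])
```

```text
tcp [ 518.37902944 -189.91733132  127.79512759] t 2.475 F [ 0.15139929  0.65463319 -0.19918613] w -0.012940721824452014
R [[0.981, -0.192, 0.002], [-0.192, -0.981, 0.004], [0.001, -0.004, -1.0]]
front [ 462.2 -104.9   78. ] tool shift [-71.5 -72.4  50. ]
back [ 559.4 -118.1   78. ] tool shift [ 26.3 -78.1  50.2]
left [522.  -29.3  78. ] tool shift [ -27.4 -158.1   50.5]
right [ 499.6 -193.7   78. ] tool shift [-17.7   7.6  49.7]
```

View pics/side1.png

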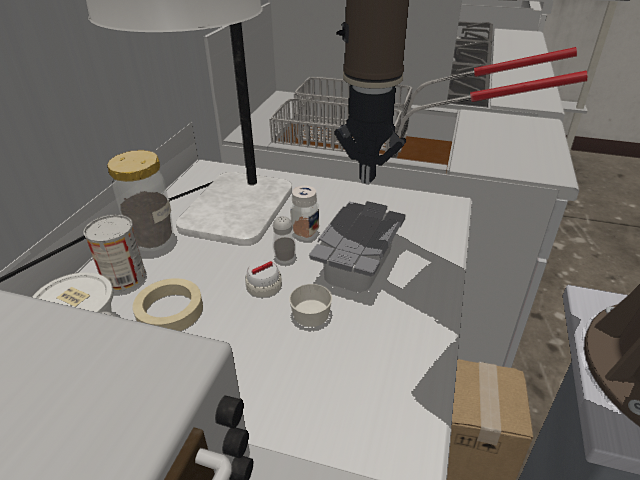

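The picture shows the closed fingertips at (367,180), over the right end of the lid, with the lamp far to the left. Now I align, then press.

carry_out --plan '[0, 0, 0, -0.018, 0.008, 0, 1, 0, 0, 0, 0, 0, 0.03, 1, 0, 0, 0, 0, 0, 0.01, 1, 0, 0, 0, 0, 0, 0.006, 1, 0, 0, 0, 0, 0, 0.005, 1, 0, 0, 0, 0, 0, 0.004, 1, 0, 0, 0, 0, 0, 0, 1]'

```text
time_s: 3.4
ee_pos: [502.0, -198.8, 82.0]
tool_rot: [0.0, 0.995, -0.1, 0.007]
contact_force: [0.4, 0.3, 0.1]
width: -0.2
```

Run:
```python
from h import *
c=np.array([510.8,-111.5]);a=-.135;ex=np.array([np.cos(a),np.sin(a)]);rel(c,ex,np.array([-ex[1],ex[0]]))
```

```text
tcp [ 501.96731608 -198.82254337   81.9585454 ] t 3.4 F [0.38350666 0.33416005 0.09482279] w -0.20137430318466779
R [[0.98, -0.199, 0.015], [-0.199, -0.98, -0.002], [0.015, -0.001, -1.0]]
front [ 462.2 -104.9   78. ] tool shift [-57.6 -84.1   3.2]
back [ 559.4 -118.1   78. ] tool shift [ 40.1 -90.5   4.6]
left [522.  -29.3  78. ] tool shift [ -14.2 -170.2    3.9]
right [ 499.6 -193.7   78. ] tool shift [-3.4 -4.5  3.9]
```

carry_out --plan '[0, 0, 0, -0.004, -0.005, 0, 1, 0, 0, 0, 0, 0, 0.005, 1, 0, 0, 0, 0, 0, 0.005, 1, 0, 0, 0, 0, 0, 0.005, 1, 0, 0, 0, 0, 0, 0, 1]'

```text
time_s: 4.03
ee_pos: [499.7, -193.3, 68.8]
tool_rot: [0.001, 0.995, -0.1, 0.008]
contact_force: [-9.2, 4.9, 31.8]
width: 0.5
```

Pressed to z = 68.8 with 32 N, so right should be shut. Lift and go over the front section.

carry_out --plan '[0, 0, 0, 0, 0, -0.035, 1, 0, 0, 0, -0.027, -0.04, 0, 1, 0, 0, 0, -0.027, -0.04, 0, 1, 0, 0, 0, 0, 0, 0, 1]'

```text
time_s: 4.53
ee_pos: [461.5, -102.4, 103.1]
tool_rot: [0.001, 0.995, -0.1, 0.009]
contact_force: [0.8, -0.2, 0.3]
width: -0.1
```

Run:
```python
from h import *
r=lid(get_image("side"))
c=np.array([510.8,-111.5]);a=-.135;ex=np.array([np.cos(a),np.sin(a)]);rel(c,ex,np.array([-ex[1],ex[0]]))
```

```text
centre [ 510.60925293 -111.85483551] size (187.26473999023438, 115.64968872070312) yaw -0.1438836694781469 mid 69.9
24 F 70.8 B 70.0
36 F 75.0 B 74.5
42 F 77.1 B 76.3
48 F 79.3 B 78.8
60 L 69.0 R 69.2
72 L 69.2 R 68.7
78 L 69.1 R 68.9
84 L 68.5 R 69.5
tcp [ 462.74982131 -103.61867634  103.27168569] t 4.575 F [ 0.58494887 -0.6058515  -0.2981186 ] w -0.2573244353639459
R [[0.98, -0.2, 0.019], [-0.2, -0.98, -0.004], [0.019, -0.0, -1.0]]
front [ 462.2 -104.9   78. ] tool shift [-0.7  1.4 25.3]
back [ 559.4 -118.1   78. ] tool shift [97.  -5.2 27.1]
left [522.  -29.3  78. ] tool shift [ 42.6 -84.7  26.1]
right [ 499.6 -193.7   78. ] tool shift [53.7 80.9 26.3]
```

Right is shut and the pan hasn't moved. The tool is over the front press point, so press.

carry_out --plan '[0, 0, 0, 0, 0, 0.02, 1, 0, 0, 0, 0, 0, 0.006, 1, 0, 0, 0, 0, 0, 0.005, 1, 0, 0, 0, 0, 0, 0.005, 1, 0, 0, 0, 0, 0, 0, 1]'

```text
time_s: 5.2
ee_pos: [465.8, -105.8, 69.0]
tool_rot: [0.001, 0.995, -0.101, 0.011]
contact_force: [-8.3, 8.1, 33.1]
width: 0.0
```

carry_out --plan '[0, 0, 0, 0, 0, -0.045, 1, 0, 0.15, 0, 0, 0, 0, 1, 0, 0.15, 0, 0, 0, 0, 1, 0, 0, 0, 0.044, -0.002, 0.013, 1, 0, 0, 0, 0.044, -0.002, 0.013, 1, 0, 0, 0, 0, 0, 0, 1]'

```text
time_s: 5.95
ee_pos: [551.6, -120.7, 118.1]
tool_rot: [0.017, 0.982, -0.101, 0.16]
contact_force: [-1.0, 0.6, 0.3]
width: 0.0
```

Run:
```python
from h import *
d=get_image("side");cv2.imwrite("pics/side2.png",d["img"]);r=lid(d)
c=np.array([510.8,-111.5]);a=-.135;ex=np.array([np.cos(a),np.sin(a)]);rel(c,ex,np.array([-ex[1],ex[0]]))
```

```text
centre [ 510.9961853  -111.35591888] size (184.50021362304688, 113.47251892089844) yaw -0.13549804099576002 mid 69.9
24 F 69.1 B 70.2
36 F 69.0 B 74.5
42 F 69.1 B 76.4
48 F 69.6 B 79.1
60 L 69.0 R 69.1
72 L 68.9 R 69.0
78 L 69.1 R 68.9
84 L 67.1 R 69.2
tcp [ 549.66332586 -120.2186836   117.61291319] t 6.0 F [ 0.78554904 -0.18324258  0.26780792] w 0.04876515368858082
R [[0.929, -0.204, 0.309], [-0.193, -0.979, -0.065], [0.316, 0.001, -0.949]]
front [ 462.2 -104.9   78. ] tool shift [-96.7   2.8   9.6]
back [ 559.4 -118.1   78. ] tool shift [-3.9 -4.1 40.4]
left [522.  -29.3  78. ] tool shift [-55.8 -83.5  23.1]
right [ 499.6 -193.7   78. ] tool shift [-44.8  82.1  26.9]
```

View pics/side2.png

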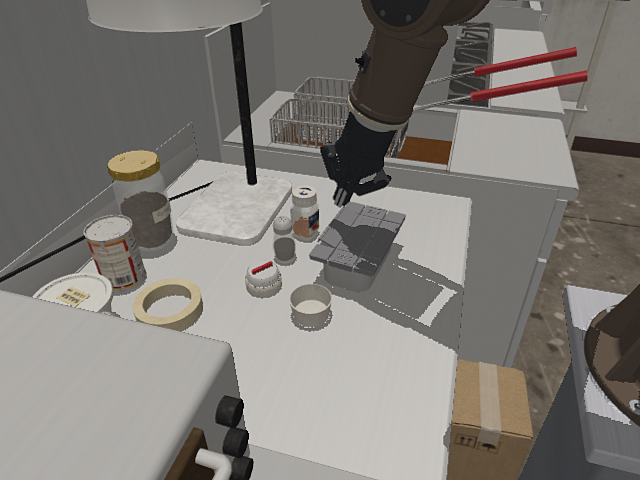

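The front section is shut too. The arm at (400,70) leans back toward the robot, clear of the lamp and jars. Press the back section next, moving straight down.

carry_out --plan '[0, 0, 0, 0.002, -0.004, 0.024, 1, 0, 0, 0, 0, 0, 0, 1, 0, 0, 0, -0.003, 0, 0.008, 1, 0, 0, 0, -0.002, 0, 0.006, 1, 0, 0, 0, 0, 0, 0, 1]'

```text
time_s: 6.62
ee_pos: [556.8, -118.3, 80.3]
tool_rot: [0.017, 0.982, -0.101, 0.158]
contact_force: [0.2, -0.6, 0.1]
width: -0.0
```

carry_out --plan '[0, 0, 0, -0.001, 0, 0.005, 1, 0, 0, 0, -0.002, 0, 0.005, 1, 0, 0, 0, -0.002, 0, 0.005, 1, 0, 0, 0, 0, 0, 0, 1]'

```text
time_s: 7.12
ee_pos: [565.4, -120.2, 70.3]
tool_rot: [0.019, 0.98, -0.101, 0.168]
contact_force: [-2.4, 7.4, 10.7]
width: -0.0
```

carry_out --plan '[0, 0, 0, 0.008, 0, -0.024, 1, 0, 0, 0, 0.008, 0, -0.024, 1, 0, 0, 0, -0.02, 0.03, -0.05, 1, 0, 0, 0, -0.02, 0.04, -0.04, 1, 0, 0, 0, 0, 0, 0, 1]'

```text
time_s: 7.75
ee_pos: [482.8, -175.1, 195.5]
tool_rot: [0.019, 0.981, -0.1, 0.168]
contact_force: [-0.3, -0.5, -0.9]
width: -0.1
```

Run:
```python
from h import *
for n in("side","top"):
    d=get_image(n);lid(d);cv2.imwrite(f"pics/{n}3.png",d["img"])
print(env.sense()["ee_pos"],env.sense()["contact_force"])
```

```text
centre [ 511.31283569 -112.72177887] size (186.36634826660156, 114.54544067382812) yaw -0.13056599981498773 mid 70.0
24 F 69.1 B 69.0
36 F 69.0 B 69.2
42 F 68.9 B 69.0
48 F 69.5 B 69.4
60 L 69.3 R 69.2
72 L 69.1 R 68.8
78 L 68.9 R 69.3
84 L 69.0 R 68.9
centre [512.81433105 -96.4230957 ] size (152.73831176757812, 114.45353698730469) yaw -0.13747237546989033 mid 70.9
24 F 69.9 B 69.8
36 F 70.3 B 69.9
42 F 69.7 B 69.7
48 F 69.9 B 70.1
60 L 70.1 R 71.2
72 L 70.3 R None
78 L None R None
84 L None R None
[ 483.80531813 -173.74497862  193.81263328] [-0.43889464 -0.12995318 -0.23244573]
```

View pics/side3.png

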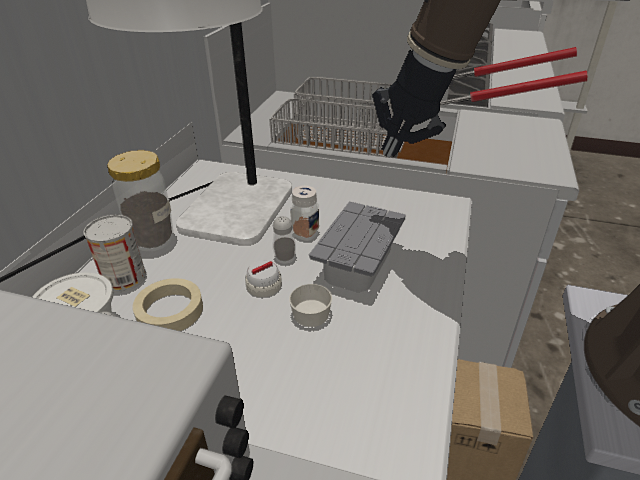

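The lid at (360,240) now lies flat on all four sides, the jars stand as before, and the gripper at (400,130) is clear.

```bash
python3 -c "
from cell import env
print(env.hand_in())"
```

```text
the job is handed in; nothing more can be done
None
```

All four sides of the lid now lie flat on the pan, and I have handed the job in. The front, back and right sections stood up, so I pressed each of them shut with closed fingertips. The left section was already shut and I left it alone.

- **Rim sections:** the last side view puts all four at 69–69.5 mm, level with the lid's middle to within about 1 mm.
- **Pan and surroundings:** the pan's centre moved about 1 mm. In the last side picture the ramekin, timer, mill and spice jar looked unmoved; I did not measure them again.
- **Forces and time:** the highest wrist reading at the end of a press was about 33 N. The arm finished clear of everything at about 8 s.
- **Disagreements:** the gripper hid the right end of the pan in the last top view. That view therefore gave a false centre and no height for the outer part of the right section, so I relied on the side view there. On the back section the tilted fingertips slid about 9 mm outward before it shut.

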